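# Roll down a caption sheet

## Robot

A 6-joint arm with a two-finger parallel gripper is mounted at the origin on the work surface. World frame = base frame: x ahead of the robot, y to its left, z up, the work surface at z = 0. Lengths are in m, angles in rad, forces in N, time in s.
With the tool pointing down it reaches from about 0.35 to 0.85 m from the base axis. Payload 8.1 kg.
Tool frame: the origin (TCP) lies at the centre of the arm's flange, where the gripper is bolted on; the fingertips stand 186 mm ahead of it and the grasp point (between the pads) lies 167 mm ahead of it; z points along the fingers, y is the direction in which the jaws open and shut (so a half turn about z gives the same grasp; the last joint's range is limited). The gripper opens to 93 mm and grips with 3 to 60 N. Pads are 15 mm wide; open, the fingers measure 128 mm over their backs; the gripper's body (75 mm by 188 mm) begins 65 mm behind the grasp point.
Start: joints at [1.118, 0.13, 1.488, -0, 1.523, -0.085], TCP at [0.216, 0.56, 0.405] pointing down, gripper open.
Joint ranges: [-2.96, 2.96], [-0.89, 2.26], [0.02, 2.5], [-1.34, 4.48], [0, 2.73], [-2.66, 2.66]. Speed limits (rad/s): [2.39, 2.39, 2.79, 3.14, 3.14, 3.14].

## Interface

Orientations are given as a rotation vector (axis times angle).
In Python, from plant import robot, viewer, order gives the robot as it stands.
- The arm moves only by the tool apply_moves, never from a script. Its argument "deltas" is a list of rows, each a list of 3 entries, a list of its own where there are three numbers: the finger opening in mm, from 0 to 93, then the shift along the tool's x, y, z in mm, then the turn about the tool's z in rad. In form: [[grip, [dx, dy, dz], yaw], ...]. A call has 1 to 5 rows; each row shifts and turns the commanded pose from where the row before left it, along the tool's axes as they then stand; what a row does not reach is not made up. A row lasts 1/8 s, in which the tool goes at most 62.5 mm and 10.7 degrees, less where a joint would pass 70% of its speed; a pose out of reach is approached as far as the arm can. A call is refused whole if a number of a shift passes 62.5 or a number of a turn 0.188, either way. A call with a gripper value outside its range is refused whole. The fingers move at their own pace and stop on an object; "grip_force" is the grip in N (left out, the last holds). Time passes only in rows, so rows that do not move let the fingers close. It gives the time, the measured TCP pose, the force and the opening at its end, in the units of the state.
- robot.read_state(): the state, without advancing time (a new reading comes with each control period).
- viewer.read_camera(name): name is "scene" or "top"; returns the picture (400x640x3 uint8, blue, green, red); there is no depth.
- viewer.get_calibration(name): a dict with "fx", "fy", "cx", "cy" (pixels), "R" (3x3) and "t" (3): a world point X has camera coordinates R X + t. Camera axes: x right, y down, z forward; pixel columns grow to the right and rows downward; lengths in m; the calibration is good to about 2 mm. A picture is of the moment at which its call begins. get_calibration takes no time and is no camera call.
- order.close_job(): hands the job in, once; it reports no verdict.
The state is a dict: "t": time; "q": joint angles; "dq": joint speeds; "joint_torque": joint torques, N m; "tool_pos": TCP position; "orientation": TCP orientation; "force": force on the tool from outside, world axes, zero at the start; "wrist_torque": the same for the moment, N m; "opening": finger opening in m.
Only numpy, scipy, OpenCV 4.12 (cv2) and the standard library are available. Lean on these libraries where they do the work, as an engineer would, in place of code of your own. Each camera call takes 0.05 s, during which the arm holds its last target. There are 200 camera calls.

## Task

Take the hand roller from its wooden stand and roll the laminate sheet down onto its warped caption board, starting at the tacked end by the eyelets and working to the free end, with a firm, steady pressure (about 14 N, never more than 28 N), until the whole sheet is bedded. Touch the board with nothing but the roller, then hang the roller back in its stand as it was, leaving the magnifier, paperweight, beaker and pencil cup where they are.

Things in the scene. Friction and masses are not known exactly. Their poses are not given: they have to be found in the camera images.
- board: Grey caption board 210 x 96 x 5 mm on a thin rubber grip mat 216 x 106 x 2 mm; fixed. Origin: centre of the mat's underside, on the table; x along the board to the sheet's free end, z up. Two brass eyelets, 60 mm apart, at its -x end. A paper-white laminate sheet 64 mm wide (y) and 2 mm thick lies along x from -91 to +91 mm. Its first 14 mm, by the eyelets, are tacked down.
- sheet_start (a point): Where rolling starts: middle of the sheet's width, at the end of the tacked strip (x = -77 mm of the board), on its top, 9 mm above the table; axes as the board's. From here to the free end the sheet stands 1.5 to 3.5 mm off the adhesive. About 5 N pushes one 21 mm section of it down, 10 N where two go down together; it then stays down. A steady 11 to 17 N beds it; over 28 N bruises the board.
- sheet_free (a point): Middle of the sheet's free edge (x = +91 mm of the board), 168 mm from sheet_start; axes as the board's. This point is given at a nominal 9 mm above the table, but the board is warped: its face rises and falls along its length, so the bedded sheet's top lies anywhere from 9 to 14 mm above the table and no pose tells where.
- roller_grip (a point): Palm-grip hand roller, 0.4 to 0.7 kg: centre of its flat-sided wooden handle, 24 (x) x 50 (y) x 60 mm (z). x: the way it rolls, y: along its axle; same either way round. 34 mm below this point: underside of a steel guard plate 70 x 90 mm, 4 mm thick. Under it, in a fork, a free-turning rubber barrel, 40 mm diameter, 70 mm long, its underside 78 mm below this point. Starts hanging in the stand.
- barrel (a joint): Turning of the roller's barrel in its fork, rad, 0 at the start, unlimited; one metre of rolling is 50 rad.
- stand: Wooden roller stand, fixed: base 100 x 110 x 12 mm, two upright cheeks 100 mm long (y), 12 mm thick, 50 mm apart (x), tops 62 mm above the table. Origin: centre of its underside. Parked, the roller hangs with its axle along the stand's y, the guard plate lying on both cheeks, the barrel free in the gap, the handle's centre 96 mm above the stand's origin.
- magnifier: Brass magnifying glass, 195 mm long, 15 mm high, lying on the table. Bystander.
- weight: Brass paperweight, 48 mm across, 38 mm high. Bystander.
- beaker: Steel beaker, 72 mm across, 85 mm high. Bystander.
- pencup: Steel cup of pencils, 72 mm across, 190 mm high. Bystander.
- sheet0 (a joint): How far the sheet has gone down at section 0 (21 mm long, centred at x = -66.5 mm of the board): 0 as it starts, 1.5 mm (0.0015) when home on the adhesive.
- sheet1 (a joint): How far the sheet has gone down at section 1 (21 mm long, centred at x = -45.5 mm of the board): 0 as it starts, 1.8 mm (0.0018) when home on the adhesive.
- sheet2 (a joint): How far the sheet has gone down at section 2 (21 mm long, centred at x = -24.5 mm of the board): 0 as it starts, 2.1 mm (0.0021) when home on the adhesive.
- sheet3 (a joint): How far the sheet has gone down at section 3 (21 mm long, centred at x = -3.5 mm of the board): 0 as it starts, 2.4 mm (0.0024) when home on the adhesive.
- sheet4 (a joint): How far the sheet has gone down at section 4 (21 mm long, centred at x = +17.5 mm of the board): 0 as it starts, 2.7 mm (0.0027) when home on the adhesive.
- sheet5 (a joint): How far the sheet has gone down at section 5 (21 mm long, centred at x = +38.5 mm of the board): 0 as it starts, 3.0 mm (0.0030) when home on the adhesive.
- sheet6 (a joint): How far the sheet has gone down at section 6 (21 mm long, centred at x = +59.5 mm of the board): 0 as it starts, 3.3 mm (0.0033) when home on the adhesive.
- sheet7 (a joint): How far the sheet has gone down at section 7 (21 mm long, centred at x = +80.5 mm of the board): 0 as it starts, 3.6 mm (0.0036) when home on the adhesive.
- roller: The same hand roller; origin: underside of its barrel, 78 mm below the handle's centre.

How it is judged:
On the way, in this order (a step that is already met when the one before it is completed fails the run):
1. the roller is lifted out of its stand (height (world z) of roller_grip above 0.125 m), for 0.2 s.
2. the half of the sheet next to the tacked end (sections 0 to 3) is rolled home to within 1 mm, the barrel turning as it goes, while the free end (section 7) still stands off (value of joint sheet0 above 0.0005 m and value of joint sheet1 above 0.0008 m and value of joint sheet2 above 0.0011 m and value of joint sheet3 above 0.0014 m and (value of joint barrel above 1.5 rad or value of joint barrel below -1.5 rad) and value of joint sheet7 below 0.0015 m and contact force between roller and board above 2 N), for 0.02 s.
3. the whole sheet (sections 0 to 7) is home to within 1 mm (value of joint sheet0 above 0.0005 m and value of joint sheet1 above 0.0008 m and value of joint sheet2 above 0.0011 m and value of joint sheet3 above 0.0014 m and value of joint sheet4 above 0.0017 m and value of joint sheet5 above 0.002 m and value of joint sheet6 above 0.0023 m and value of joint sheet7 above 0.0026 m), for 0.2 s.
At the end, for the whole second after the job is handed in: Every section of the sheet is home to within 1 mm; the roller hangs still and upright (within 0.1 rad) in its stand, axle along the cheeks (within 0.2 rad), its guard plate on both cheeks (height within 4 mm, across within 8 mm, along within 20 mm of the middle), released (all of step 3 and x of roller_grip in the frame of stand between -0.008 and 0.008 m and y of roller_grip in the frame of stand between -0.02 and 0.02 m and z of roller_grip in the frame of stand between 0.092 and 0.1 m and angle between roller_grip's own z axis and vertical below 0.1 rad and angle between the y axis of roller_grip and the y axis of stand, either way round below 0.2 rad and linear speed of roller below 0.01 m/s); the robot touches nothing.
It fails at once if the roller presses on the board or its sheet with more than 28 N (contact force between roller and board above 28 N).
It fails at once if the gripper or arm presses on the board or its sheet (contact force between any of the fingers, the arm and board above 2 N).
It fails at once if a bystander is moved by more than 20 mm (distance of any of magnifier, weight, beaker, pencup from where it was at the start of the episode above 0.02 m).
It also fails if it takes over 72 s, if anything falls off the work surface, if the arm or the gripper's body presses on something with over 40 N, if the wrist force passes 120 N, or if a joint passes its speed limit or range.

## Working session

There is one attempt and no reset: what is moved stays moved. The work goes in short steps, Python scripts to look and compute and a tool call to move; the robot and the scene stay as the last step left them, time stands still between calls to the robot, and variables do not carry over. Pictures are saved under pics/ and viewed, about 8 in all and at most 12, crops included, and the job is handed in when it is done.

Besides the shell and the picture viewer there is one more tool, called after ">>>" as name([rows], argument=value, ...), one row to a line, values as JSON. apply_moves: Moves the arm, as the interface text tells. Its arguments: {"type":"object","properties":{"deltas":{"type":"array"},"grip_force":{"type":"number"}},"required":["deltas"]}

```bash
mkdir -p pics; ls; python3 - <<'E'
from plant import robot, viewer, order
import cv2
for n in ("top","scene"):
    cv2.imwrite(f"pics/{n}0.png",viewer.read_camera(n)); c=viewer.get_calibration(n); print(n,c)
print(robot.read_state())
E
```

```text
pics
top {'fx': 516.8967216825633, 'fy': 516.8967216825633, 'cx': 318.32076351051415, 'cy': 203.86444789384134, 'R': array([[-0.01577704, -0.99977639, -0.0140806 ],
       [-0.99516411,  0.01706661, -0.09673228],
       [ 0.09695096,  0.01248636, -0.99521083]]), 't': array([-0.05219197,  0.55535431,  1.17582867])}
scene {'fx': 508.34999569119304, 'fy': 508.34999569119304, 'cx': 318.40020377557164, 'cy': 201.17428946876936, 'R': array([[-0.83972355,  0.54286277, -0.01282078],
       [ 0.37029182,  0.55519478, -0.7447434 ],
       [-0.39717544, -0.63012599, -0.66722777]]), 't': array([ 0.50077466, -0.08285581,  1.43490371])}
{'t': 0.1, 'q': array([ 1.11760541e+00,  1.31074449e-01,  1.48919348e+00, -2.89155693e-05,
        1.52298269e+00, -8.53820951e-02]), 'dq': array([ 0.0008935 , -0.0013431 , -0.00376839,  0.0007871 , -0.00057756,
       -0.00089892]), 'joint_torque': array([ 1.03811584e-03, -5.61327195e+01, -4.93108642e+01,  7.70276436e-02,
        2.88218865e-02, -2.70975221e-05]), 'tool_pos': array([0.21562478, 0.55969039, 0.40378609]), 'orientation': array([-5.74423646e-01, -3.08820970e+00,  2.52220415e-03]), 'force': array([-0.25620789,  0.47736526,  0.74472864]), 'wrist_torque': array([-0.01873239,  0.02955435, -0.00937989]), 'opening': 0.0931003175117497}
```

View pics/top0.png

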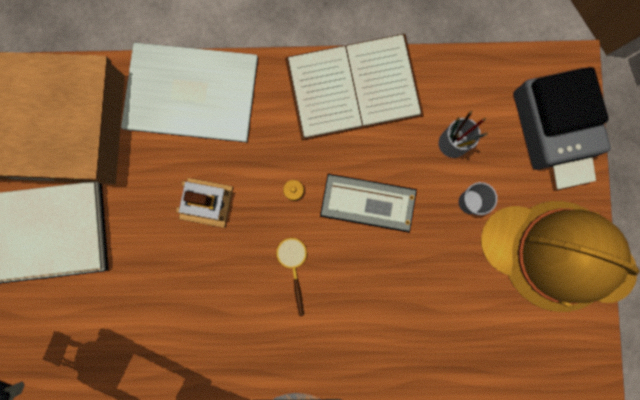

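View pics/scene0.png

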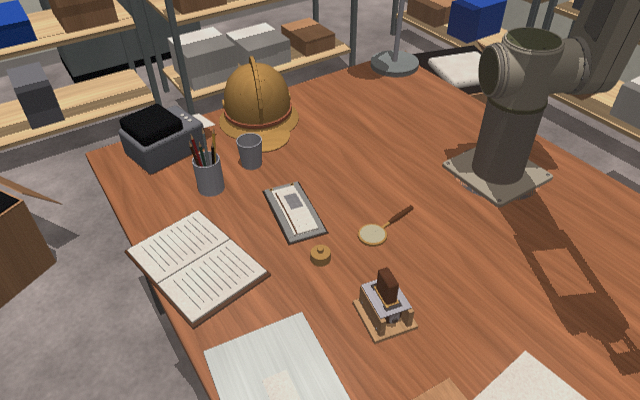

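The top view shows the stand with the roller at about (205,202), the board at about (369,202), the weight at (293,190), the magnifier at (292,255), the beaker at (479,199) and the cup at (462,137). I'll enlarge the stand and board next.

```bash
python3 - <<'E'
import cv2,numpy as np
a=cv2.imread("pics/top0.png")
s=lambda x,y,w,h,k:cv2.resize(a[y:y+h,x:x+w],None,fx=k,fy=k,interpolation=cv2.INTER_CUBIC)
b=s(315,168,110,70,7); c=s(170,172,75,60,7)[:, :]
cv2.imwrite("pics/board.png",b)
d=cv2.imread("pics/scene0.png")
e=cv2.resize(d[255:345,345:425],None,fx=5,fy=5,interpolation=cv2.INTER_CUBIC)[:420]
cv2.imwrite("pics/stand.png",np.hstack([c[:400,:400],e[:400,:400]]))
E
```

```text
(no output)
```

View pics/board.png

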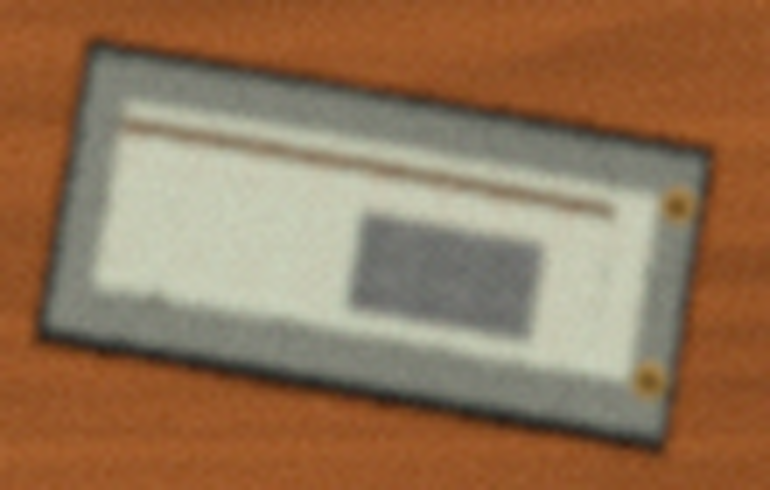

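View pics/stand.png

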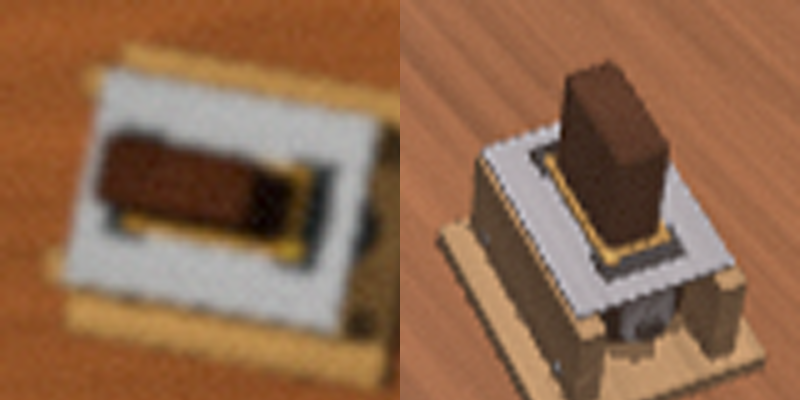

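The crops show the mat corners at (90,40), (712,150), (662,448), (40,340), with the eyelets at the right end at (678,205) and (649,381). The guard plate corners are at (103,70), (380,118), (338,332), (62,280). The handle is dark and runs along the image's horizontal.

```bash
cat > h.py <<'E'
import numpy as np
from plant import robot, viewer, order
from scipy.spatial.transform import Rotation as Ro
def ray(n,u,v,z):
    c=viewer.get_calibration(n);d=c["R"].T@np.array([(u-c["cx"])/c["fx"],(v-c["cy"])/c["fy"],1]);o=-c["R"].T@c["t"]
    return o+d*(z-o[2])/d[2]
def tool(target,yawdir):
    """goal TCP xy, wanted direction of tool y (angle in world) -> dx,dy (tool mm), yaw"""
    s=robot.read_state();R=Ro.from_rotvec(s["orientation"]).as_matrix()
    d=R.T@(np.append(target[:2],target[2])-s["tool_pos"])*1e3
    a=np.arctan2(R[1,1],R[0,1]);e=(yawdir-a+np.pi/2)%np.pi-np.pi/2
    print("TCP",s["tool_pos"],"ytool ang",a,"tilt",R[:,2],"delta",d.round(1),"yaw turn about tool z",-e,"F",s["force"],"open",s["opening"],"t",s["t"],"q6",s["q"][5])
E
python3 - <<'E'
from h import *
px=lambda p,o:((np.array(p)+.5)/7-.5+o)
def quad(ps,o,z):
    P=np.array([ray("top",*px(p,o),z) for p in ps]);print(P.round(4).tolist(),"sides",[round(float(np.linalg.norm(P[i]-P[(i+1)%4])),4) for i in range(4)]);c=P.mean(0);l=P[1]+P[2]-P[0]-P[3];print("c",c,"ang long",np.arctan2(l[1],l[0]));return c
b=quad([(90,40),(712,150),(662,448),(40,340)],(315,168),.002)
s=quad([(123,98),(658,190),(632,380),(93,290)],(315,168),.010)
g=quad([(103,70),(380,118),(338,332),(62,280)],(170,172),.066)
e=[ray("top",*px(p,(315,168)),.008) for p in((678,205),(649,381))];print(e,np.linalg.norm(e[0]-e[1]))
# scene check: handle top face z=.126 corners
H=np.array([ray("scene",345+(u-400+.5)/5-.5,255+(v+.5)/5-.5,.126) for u,v in((565,75),(612,62),(668,145),(622,168))]);print(H,H.mean(0))
H=np.array([ray("scene",345+(u-400+.5)/5-.5,255+(v+.5)/5-.5,.066) for u,v in((478,152),(735,268),(580,318))]);print(H,H[[0,1]].mean(0))
for n,u,v,z in(("weight",293,190,.038),("mag",292,252,.01),("beaker",479,195,.08)):print(n,ray("top",u,v,z))
tool([g[0],g[1],.40],0)
E
```

```text
[[0.6298, -0.0839, 0.002], [0.5883, -0.2942, 0.002], [0.4876, -0.2739, 0.002], [0.5275, -0.0652, 0.002]] sides [0.2143, 0.1027, 0.2125, 0.1039]
c [ 0.55828376 -0.17930207  0.002     ] ang long -1.7627850514734336
[[0.6085, -0.0947, 0.01], [0.574, -0.2741, 0.01], [0.5102, -0.2634, 0.01], [0.5435, -0.0834, 0.01]] sides [0.1827, 0.0648, 0.183, 0.066]
c [ 0.5590505  -0.17888869  0.01      ] ang long -1.7571554610873037
[[0.6066, 0.2413, 0.066], [0.5893, 0.1513, 0.066], [0.5203, 0.1647, 0.066], [0.5385, 0.2539, 0.066]] sides [0.0916, 0.0704, 0.0911, 0.0692]
c [0.56366585 0.20277407 0.066     ] ang long -1.766532135929854
[array([ 0.56906893, -0.28101771,  0.008     ]), array([ 0.50985783, -0.26934362,  0.008     ])] 0.060350963336748636
[[0.5718368  0.18156349 0.126     ]
 [0.55207458 0.18654469 0.126     ]
 [0.56038436 0.23142103 0.126     ]
 [0.58222145 0.23039412 0.126     ]] [0.5666293  0.20748083 0.126     ]
[[0.59287483 0.15626355 0.066     ]
 [0.54235085 0.25972844 0.066     ]
 [0.60845782 0.24456301 0.066     ]] [0.56761284 0.207996   0.066     ]
weight [ 0.58650414 -0.00345104  0.038     ]
mag [0.44398966 0.00222348 0.01      ]
beaker [ 0.56284258 -0.41839216  0.08      ]
TCP [0.21562478 0.55969039 0.40378609] ytool ang 1.2029890014218871 tilt [-6.99950027e-04 -1.50324538e-03 -9.99998625e-01] delta [-453.1 -207.9    4.1] yaw turn about tool z 1.2029890014218871 F [-0.25620789  0.47736526  0.74472864] open 0.0931003175117497 t 0.1 q6 -0.0853820950808354
```

>>> apply_moves([
  [93,[-45.3,-20.8,0],0],
  [93,[-45.3,-20.8,0],0],
  [93,[-45.3,-20.8,0],0],
  [93,[-45.3,-20.8,0],0],
  [93,[-45.3,-20.8,0],0],
], grip_force=50)

```text
t: 0.72
tool_pos: [0.3905, 0.38, 0.4043]
orientation: [-0.574, -3.088, 0.001]
force: [0.3, -0.1, 0.5]
opening: 0.0932
```

>>> apply_moves([
  [93,[-45.3,-20.8,0],0],
  [93,[-45.3,-20.8,0],0],
  [93,[-45.3,-20.8,0],0],
  [93,[-45.3,-20.8,0],0],
  [93,[-45.3,-20.8,0],0],
])

```text
t: 1.35
tool_pos: [0.5645, 0.2016, 0.4043]
orientation: [-0.574, -3.088, 0.0]
force: [-0.0, 1.1, -0.3]
opening: 0.0928
```

>>> apply_moves([
  [93,[0,0,0],0.175],
  [93,[0,0,0],0.175],
  [93,[0,0,0],0.175],
  [93,[0,0,0],0.175],
  [93,[0,0,0],0.175],
])

```text
t: 1.98
tool_pos: [0.5635, 0.2028, 0.4041]
orientation: [-1.836, -2.548, 0.001]
force: [0.1, -0.2, -0.0]
opening: 0.0929
```

>>> apply_moves([
  [93,[0,0,0],0.175],
  [93,[0,0,0],0.175],
  [93,[0,0,0],0.175],
  [93,[0,0,0],0],
])

```text
t: 2.48
tool_pos: [0.5635, 0.2029, 0.4042]
orientation: [-2.428, -1.993, 0.001]
force: [0.9, 0.4, 0.3]
opening: 0.0927
```

```bash
python3 - <<'E'
from h import *
tool([.565,.205,.265],-.193)
E
```

```text
TCP [0.56352225 0.20287513 0.40421563] ytool ang -0.1959638877773502 tilt [-9.09380785e-04 -2.46638932e-04 -9.99999556e-01] delta [  2.4   1.2 139.2] yaw turn about tool z -0.002963887777350127 F [0.85677947 0.35591805 0.28891363] open 0.09273104951717293 t 2.475 q6 0.45594174865560605
```

>>> apply_moves([
  [93,[1.5,1,40],0],
  [93,[0,0,40],0],
  [93,[0,0,30],0],
  [93,[0,0,18],0],
  [93,[0,0,10],0],
])

```text
t: 3.1
tool_pos: [0.5648, 0.2042, 0.2659]
orientation: [-2.427, -1.994, 0.001]
force: [-0.6, -0.7, -0.8]
opening: 0.093
```

```bash
python3 - <<'E'
from h import *
import cv2
a=viewer.read_camera("scene")
cv2.imwrite("pics/g1.png",cv2.resize(a[220:350,320:460],None,fx=4,fy=4,interpolation=cv2.INTER_CUBIC))
tool([.565,.205,.265],-.193)
E
```

```text
TCP [0.56461579 0.20408947 0.26514494] ytool ang -0.19559987700280124 tilt [-1.46893876e-03 -4.37211784e-04 -9.99998826e-01] delta [1.  0.2 0.1] yaw turn about tool z -0.0025998770028012874 F [-0.63932117 -0.50534708 -1.3288789 ] open 0.09279302160760868 t 3.15 q6 0.4570943110570009
```

View pics/g1.png

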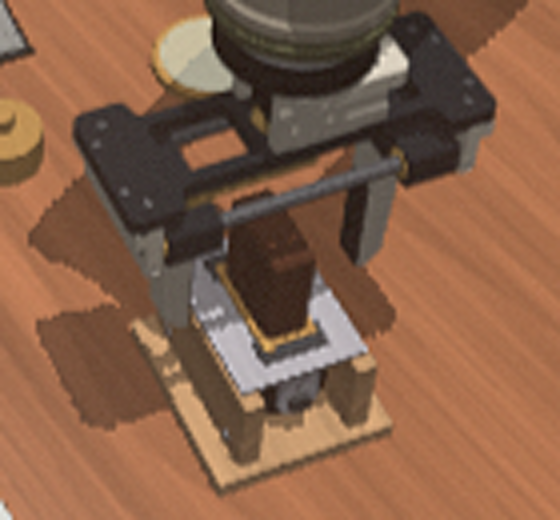

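The fingers, at (175,280) and (370,210), straddle the handle at (272,265) and clear the plate. I'll close the gripper.

>>> apply_moves([
  [30,[0,0,0],0],
  [30,[0,0,0],0],
  [30,[0,0,0],0],
  [20,[0,0,0],0],
  [15,[0,0,0],0],
], grip_force=55)

```text
t: 3.78
tool_pos: [0.5649, 0.2042, 0.2669]
orientation: [2.429, 1.992, 0.0]
force: [-0.3, -0.3, 0.1]
opening: 0.0474
```

>>> apply_moves([
  [15,[0,0,0],0],
  [15,[0,0,0],0],
  [15,[0,0,0],0],
])

```text
t: 4.15
tool_pos: [0.5649, 0.2042, 0.2667]
orientation: [-2.429, -1.992, 0.0]
force: [-0.4, 0.5, 0.8]
opening: 0.0239
```

>>> apply_moves([
  [15,[0,0,0],0],
  [15,[0,0,-10],0],
  [15,[0,0,-20],0],
  [15,[0,0,-25],0],
  [15,[0,0,-25],0],
])

```text
t: 4.78
tool_pos: [0.5649, 0.2042, 0.3488]
orientation: [2.429, 1.992, 0.001]
force: [0.7, 1.0, -4.7]
opening: 0.0236
```

>>> apply_moves([
  [15,[0,0,-20],0],
  [15,[0,0,0],0],
  [15,[0,0,0],0],
  [15,[0,0,0],0],
])

```text
t: 5.28
tool_pos: [0.5645, 0.2041, 0.3651]
orientation: [-2.428, -1.992, 0.004]
force: [0.7, -0.6, -5.2]
opening: 0.0238
```

```bash
python3 - <<'E'
from h import *
u=np.array([np.cos(1.381),np.sin(1.381)])
tool([*(np.array([.5588,-.179])-.084*u),.366],-1.761)
print(robot.read_state()["wrist_torque"])
E
```

```text
TCP [0.56448463 0.20405308 0.36508653] ytool ang -0.19702510204167636 tilt [-2.57930176e-03 -7.38089048e-04 -9.99996401e-01] delta [-460.8   70.    -0.5] yaw turn about tool z 1.5639748979583235 F [ 0.69858527 -0.5558064  -5.18091077] open 0.02377884184576988 t 5.275 q6 0.4585101049042258
[-0.05040182  0.1062051   0.02021805]
```

>>> apply_moves([
  [15,[-30,4.5,0],0],
  [15,[-46,7,0],0],
  [15,[-46,7,0],0],
  [15,[-46,7,0],0],
  [15,[-46,7,0],0],
])

```text
t: 5.9
tool_pos: [0.5544, -0.0134, 0.3657]
orientation: [-2.428, -1.992, 0.002]
force: [1.1, 0.2, -5.4]
opening: 0.0234
```

>>> apply_moves([
  [15,[-46,7,0],0],
  [15,[-46,7,0],0],
  [15,[-46,7,0],0],
  [15,[-46,7,0],0],
  [15,[-46,7,0],0],
])

```text
t: 6.52
tool_pos: [0.5437, -0.2458, 0.3656]
orientation: [-2.428, -1.991, 0.001]
force: [0.0, -0.2, -4.9]
opening: 0.0238
```

>>> apply_moves([
  [15,[-17,2.5,0],0],
  [15,[0,0,0],0.15],
  [15,[0,0,0],0.15],
  [15,[0,0,0],0.15],
  [15,[0,0,0],0.15],
])

```text
t: 7.15
tool_pos: [0.5433, -0.2609, 0.3657]
orientation: [-2.911, -1.178, 0.001]
force: [0.5, 0.4, -5.6]
opening: 0.0236
```

>>> apply_moves([
  [15,[0,0,0],0.15],
  [15,[0,0,0],0.15],
  [15,[0,0,0],0.15],
  [15,[0,0,0],0.15],
  [15,[0,0,0],0.15],
])

```text
t: 7.78
tool_pos: [0.5433, -0.2608, 0.3658]
orientation: [-3.14, -0.031, 0.002]
force: [0.8, 0.2, -4.8]
opening: 0.0234
```

>>> apply_moves([
  [15,[0,0,0],0.15],
  [15,[0,0,0],0.064],
  [15,[0,0,0],0],
  [15,[0,0,20],0],
  [15,[0,0,20],0],
])

```text
t: 8.4
tool_pos: [0.5431, -0.2613, 0.3246]
orientation: [-3.127, 0.297, 0.002]
force: [-0.4, -0.8, -6.4]
opening: 0.0239
```

>>> apply_moves([
  [15,[0,0,20],0],
  [15,[0,0,20],0],
  [15,[0,0,0],0],
  [15,[0,0,0],0],
])

```text
t: 8.9
tool_pos: [0.5435, -0.2617, 0.2871]
orientation: [3.127, -0.298, 0.001]
force: [-0.4, 0.5, -5.0]
opening: 0.0237
```

```bash
python3 - <<'E'
from h import *
import cv2
u=np.array([np.cos(1.381),np.sin(1.381)])
tool([*(np.array([.5588,-.179])-.084*u),.2587],-1.761)
s=robot.read_state();print(s["wrist_torque"])
a=viewer.read_camera("scene")
cv2.imwrite("pics/b1.png",cv2.resize(a[120:260,200:360],None,fx=4,fy=4,interpolation=cv2.INTER_CUBIC))
E
```

```text
TCP [ 0.54353537 -0.2617419   0.28714407] ytool ang -1.760963655639461 tilt [ 4.75052908e-04 -2.98953314e-04 -9.99999842e-01] delta [-0.6 -0.1 28.4] yaw turn about tool z 3.6344360538898e-05 F [-0.42589337  0.48231666 -4.99063797] open 0.02368211144998282 t 8.9 q6 1.2272176512131
[ 0.00190275  0.14514135 -0.04726612]
```

View pics/b1.png

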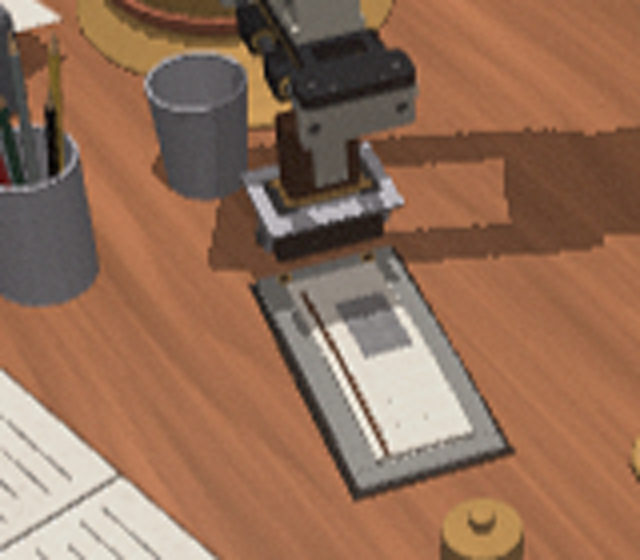

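The roller, with its barrel at (322,240), is square above the eyelet end (eyelets at (285,278) and (370,257)). The tare is about -5.2 N, so I'll come down gently.

>>> apply_moves([
  [15,[0,0,12],0],
  [15,[0,0,8],0],
  [15,[0,0,4],0],
  [15,[0,0,1],0],
  [15,[0,0,0],0],
])

```text
t: 9.57
tool_pos: [0.5434, -0.2616, 0.2618]
orientation: [3.127, -0.298, 0.0]
force: [1.0, -0.0, -6.1]
opening: 0.0238
```

>>> apply_moves([
  [15,[0,0,0.5],0],
  [15,[0,0,0.5],0],
  [15,[0,0,0],0],
])

```text
t: 9.95
tool_pos: [0.5433, -0.2616, 0.2608]
orientation: [3.127, -0.298, 0.0]
force: [0.1, 0.4, -6.1]
opening: 0.0238
```

>>> apply_moves([
  [15,[0,0,0.5],0],
  [15,[0,0,0.3],0],
  [15,[0,0,0],0],
])

```text
t: 10.32
tool_pos: [0.5433, -0.2616, 0.2599]
orientation: [-3.127, 0.298, 0.0]
force: [0.0, -0.3, -4.1]
opening: 0.0237
```

```bash
python3 -c "
from plant import robot;s=robot.read_state();print(s['force'],s['tool_pos'])"
```

```text
[ 0.01000036 -0.3387225  -4.07895808] [ 0.54329496 -0.26160579  0.25989749]
```

>>> apply_moves([
  [15,[0,0,0.5],0],
  [15,[0,0,0],0],
])

```text
t: 10.58
tool_pos: [0.5433, -0.2616, 0.2594]
orientation: [-3.127, 0.298, 0.0]
force: [-0.0, 0.5, -4.6]
opening: 0.0237
```

>>> apply_moves([
  [15,[0,0,0.5],0],
  [15,[0,0,0],0],
])

```text
t: 10.82
tool_pos: [0.5433, -0.2616, 0.2589]
orientation: [3.127, -0.298, -0.0]
force: [-0.2, -0.5, -6.1]
opening: 0.0239
```

>>> apply_moves([
  [15,[0,0,0.5],0],
  [15,[0,0,0],0],
])

```text
t: 11.08
tool_pos: [0.5433, -0.2616, 0.2584]
orientation: [-3.127, 0.298, 0.0]
force: [0.1, 0.4, -5.1]
opening: 0.0235
```

>>> apply_moves([
  [15,[0,0,0.4],0],
  [15,[0,0,0],0],
])

```text
t: 11.32
tool_pos: [0.5433, -0.2616, 0.258]
orientation: [-3.127, 0.298, 0.0]
force: [0.2, -0.0, -4.8]
opening: 0.0239
```

>>> apply_moves([
  [15,[0,0,0.4],0],
  [15,[0,0,0],0],
])

```text
t: 11.58
tool_pos: [0.5434, -0.2616, 0.2577]
orientation: [3.127, -0.298, 0.0]
force: [0.9, -1.2, -5.4]
opening: 0.0238
```

>>> apply_moves([
  [15,[0,0,0.4],0],
  [15,[0,0,0],0],
])

```text
t: 11.82
tool_pos: [0.5434, -0.2617, 0.2576]
orientation: [3.127, -0.298, 0.0]
force: [-2.5, 0.6, -1.2]
opening: 0.0239
```

>>> apply_moves([
  [15,[0,0,0.4],0],
  [15,[0,0,0],0],
])

```text
t: 12.08
tool_pos: [0.5434, -0.2618, 0.2576]
orientation: [3.127, -0.298, 0.001]
force: [-4.2, 1.8, 4.9]
opening: 0.0233
```

Contact is at about TCP z = 0.2576 and a commanded 0.4 mm gives about 5 N. I'll roll along the tool's -y and correct the height from the force.

>>> apply_moves([
  [15,[0,-2,0.2],0],
  [15,[0,-2,0],0],
  [15,[0,-2,0],0],
  [15,[0,-2,0],0],
])

```text
t: 12.58
tool_pos: [0.5449, -0.2542, 0.2576]
orientation: [3.126, -0.298, 0.001]
force: [-5.9, 0.4, 6.9]
opening: 0.0238
```

>>> apply_moves([
  [15,[-0.2,-2,0.05],0],
  [15,[-0.1,-2,0],0],
  [15,[0,-2,0],0],
  [15,[0,-2,0],0],
])

```text
t: 13.08
tool_pos: [0.5463, -0.2463, 0.2579]
orientation: [3.126, -0.298, 0.002]
force: [-4.8, -1.4, 8.2]
opening: 0.0237
```

>>> apply_moves([
  [15,[-0.2,-2.5,0],0],
  [15,[0,-2.5,0],0],
  [15,[0,-2.5,0],0],
  [15,[0,-2.5,0],0],
])

```text
t: 13.58
tool_pos: [0.5481, -0.2369, 0.2584]
orientation: [3.125, -0.298, 0.003]
force: [-6.4, -2.0, 10.2]
opening: 0.0238
```

>>> apply_moves([
  [15,[-0.3,-2.5,-0.1],0],
  [15,[0,-2.5,-0.1],0],
  [15,[0,-2.5,-0.1],0],
  [15,[0,-2.5,0],0],
])

```text
t: 14.08
tool_pos: [0.5499, -0.2268, 0.259]
orientation: [3.125, -0.298, 0.004]
force: [-5.2, -0.6, 12.4]
opening: 0.0236
```

>>> apply_moves([
  [15,[0,-2.5,-0.3],0],
  [15,[0,-2.5,-0.25],0],
  [15,[0,-2.5,-0.2],0],
  [15,[0,-2.5,-0.2],0],
])

```text
t: 14.58
tool_pos: [0.5517, -0.2173, 0.2598]
orientation: [3.125, -0.298, 0.004]
force: [-4.5, -3.0, 9.1]
opening: 0.0234
```

>>> apply_moves([
  [15,[0,-2.5,-0.18],0],
  [15,[0,-2.5,-0.18],0],
  [15,[0,-2.5,-0.18],0],
  [15,[0,-2.5,-0.18],0],
])

```text
t: 15.08
tool_pos: [0.5538, -0.207, 0.2605]
orientation: [3.126, -0.298, 0.004]
force: [-3.6, -0.9, 9.5]
opening: 0.0237
```

>>> apply_moves([
  [15,[0,-2.5,-0.18],0],
  [15,[0,-2.5,-0.18],0],
  [15,[0,-2.5,-0.17],0],
  [15,[0,-2.5,-0.17],0],
])

```text
t: 15.58
tool_pos: [0.5556, -0.1976, 0.2611]
orientation: [3.125, -0.298, 0.004]
force: [-4.3, -2.9, 8.6]
opening: 0.0239
```

>>> apply_moves([
  [15,[0,-2.5,-0.14],0],
  [15,[0,-2.5,-0.13],0],
  [15,[0,-2.5,-0.12],0],
  [15,[0,-2.5,-0.12],0],
])

```text
t: 16.08
tool_pos: [0.5576, -0.1873, 0.2617]
orientation: [3.126, -0.298, 0.004]
force: [-4.0, 0.5, 8.8]
opening: 0.0239
```

>>> apply_moves([
  [15,[0,-2.5,-0.12],0],
  [15,[0,-2.5,-0.1],0],
  [15,[0,-2.5,-0.1],0],
  [15,[0,-2.5,-0.08],0],
])

```text
t: 16.58
tool_pos: [0.5595, -0.1778, 0.2621]
orientation: [3.125, -0.298, 0.005]
force: [-3.5, -4.0, 8.1]
opening: 0.0239
```

>>> apply_moves([
  [15,[0,-2.5,-0.07],0],
  [15,[0,-2.5,-0.06],0],
  [15,[0,-2.5,-0.04],0],
  [15,[0,-2.5,-0.03],0],
])

```text
t: 17.08
tool_pos: [0.5615, -0.1675, 0.2623]
orientation: [3.126, -0.298, 0.005]
force: [-3.1, -0.3, 9.4]
opening: 0.0242
```

>>> apply_moves([
  [15,[0,-2.5,-0.03],0],
  [15,[0,-2.5,-0.02],0],
  [15,[0,-2.5,0],0],
  [15,[0,-2.5,0],0],
])

```text
t: 17.58
tool_pos: [0.5633, -0.158, 0.2623]
orientation: [3.125, -0.298, 0.005]
force: [-3.7, -3.6, 8.6]
opening: 0.024
```

>>> apply_moves([
  [15,[0,-2.5,0.02],0],
  [15,[0,-2.5,0.03],0],
  [15,[0,-2.5,0.03],0],
  [15,[0,-2.5,0.04],0],
])

```text
t: 18.08
tool_pos: [0.5653, -0.1478, 0.2622]
orientation: [3.127, -0.298, 0.005]
force: [-2.2, 0.1, 9.5]
opening: 0.0233
```

>>> apply_moves([
  [15,[0,-2.5,0.03],0],
  [15,[0,-2.5,0.04],0],
  [15,[0,-2.5,0.05],0],
  [15,[0,-2.5,0.05],0],
])

```text
t: 18.58
tool_pos: [0.5672, -0.138, 0.2618]
orientation: [3.126, -0.298, 0.005]
force: [-2.1, -3.0, 7.1]
opening: 0.0238
```

>>> apply_moves([
  [15,[0,-2.5,0.12],0],
  [15,[0,-2.5,0.1],0],
  [15,[0,-2.5,0.1],0],
  [15,[0,-2.5,0.1],0],
])

```text
t: 19.08
tool_pos: [0.5691, -0.1281, 0.2613]
orientation: [3.127, -0.298, 0.005]
force: [-1.6, -0.1, 6.7]
opening: 0.0238
```

>>> apply_moves([
  [15,[0,-2.5,0.2],0],
  [15,[0,-2.5,0.18],0],
  [15,[0,-2.5,0.17],0],
  [15,[0,-2.5,0.15],0],
])

```text
t: 19.58
tool_pos: [0.5711, -0.1181, 0.2606]
orientation: [3.127, -0.298, 0.005]
force: [-0.2, 0.8, 5.8]
opening: 0.0237
```

>>> apply_moves([
  [15,[0,-2.5,0.28],0],
  [15,[0,-2.5,0.24],0],
  [15,[0,-2.5,0.22],0],
  [15,[0,-2.5,0.2],0],
])

```text
t: 20.08
tool_pos: [0.573, -0.1085, 0.2598]
orientation: [3.127, -0.298, 0.006]
force: [-1.9, 0.6, 7.7]
opening: 0.0239
```

>>> apply_moves([
  [15,[0,-2.5,0.22],0],
  [15,[0,-2.5,0.21],0],
  [15,[0,-2.5,0.21],0],
  [15,[0,-2.5,0.2],0],
])

```text
t: 20.58
tool_pos: [0.5749, -0.0984, 0.2589]
orientation: [3.127, -0.298, 0.006]
force: [-0.6, 1.4, 7.1]
opening: 0.0234
```

>>> apply_moves([
  [15,[0,-2.5,0.23],0],
  [15,[0,-2.5,0.21],0],
  [15,[0,-2,0.18],0],
  [15,[0,0,0.05],0],
])

```text
t: 21.08
tool_pos: [0.5763, -0.0913, 0.2583]
orientation: [-3.127, 0.298, -0.006]
force: [-1.1, 1.9, 7.4]
opening: 0.0236
```

```bash
python3 - <<'E'
from h import *
u=np.array([np.cos(1.381),np.sin(1.381)])
s=robot.read_state();print((s["tool_pos"][:2]-[.5588,-.179])@u, (s["tool_pos"][:2]-[.5588,-.179])@[-u[1],u[0]],s["force"])
E
```

```text
0.08939015578298568 -0.000613892187311893 [-1.12165916  1.90259592  7.41050795]
```

The roller is at board x = +89 mm and every pass read 11–18 N. I'll lift off and take it back.

>>> apply_moves([
  [15,[0,0,-2],0],
  [15,[0,0,-10],0],
  [15,[0,0,-25],0],
  [15,[0,0,-30],0],
  [15,[0,0,-30],0],
])

```text
t: 21.7
tool_pos: [0.575, -0.0916, 0.3542]
orientation: [-3.127, 0.298, 0.002]
force: [-0.1, -0.1, -5.0]
opening: 0.0233
```

>>> apply_moves([
  [15,[0,0,-10],0],
  [15,[0,0,0],-0.15],
  [15,[0,0,0],-0.15],
  [15,[0,0,0],-0.15],
  [15,[0,0,0],-0.15],
])

```text
t: 22.32
tool_pos: [0.5749, -0.0915, 0.362]
orientation: [-3.073, -0.647, 0.003]
force: [0.5, -0.3, -4.9]
opening: 0.0236
```

>>> apply_moves([
  [15,[0,0,0],-0.15],
  [15,[0,0,0],-0.15],
  [15,[0,0,0],-0.15],
  [15,[0,0,0],-0.15],
  [15,[0,0,0],-0.15],
])

```text
t: 22.95
tool_pos: [0.5749, -0.0915, 0.362]
orientation: [-2.622, -1.727, 0.002]
force: [-0.3, -0.2, -5.3]
opening: 0.0236
```

>>> apply_moves([
  [15,[0,0,0],-0.15],
  [15,[0,0,0],-0.064],
  [15,[0,0,0],0],
  [15,[0,0,0],0],
])

```text
t: 23.45
tool_pos: [0.5751, -0.0915, 0.3628]
orientation: [-2.43, -1.99, 0.001]
force: [-0.1, 0.3, -5.9]
opening: 0.0239
```

```bash
python3 - <<'E'
from h import *
import cv2
tool([.5649,.2042,.365],-.196)
cv2.imwrite("pics/b2.png",cv2.resize(viewer.read_camera("scene")[120:270,200:400],None,fx=4,fy=4,interpolation=cv2.INTER_CUBIC))
E
```

```text
TCP [ 0.57506863 -0.09152172  0.36282097] ytool ang -0.19855188291734563 tilt [-1.08806690e-03  2.32460102e-04 -9.99999381e-01] delta [287.9 -68.3  -2.1] yaw turn about tool z -0.002551882917345649 F [-0.08949175  0.33039201 -5.90128895] open 0.02390919720607568 t 23.45 q6 -0.04729573511371932
```

View pics/b2.png

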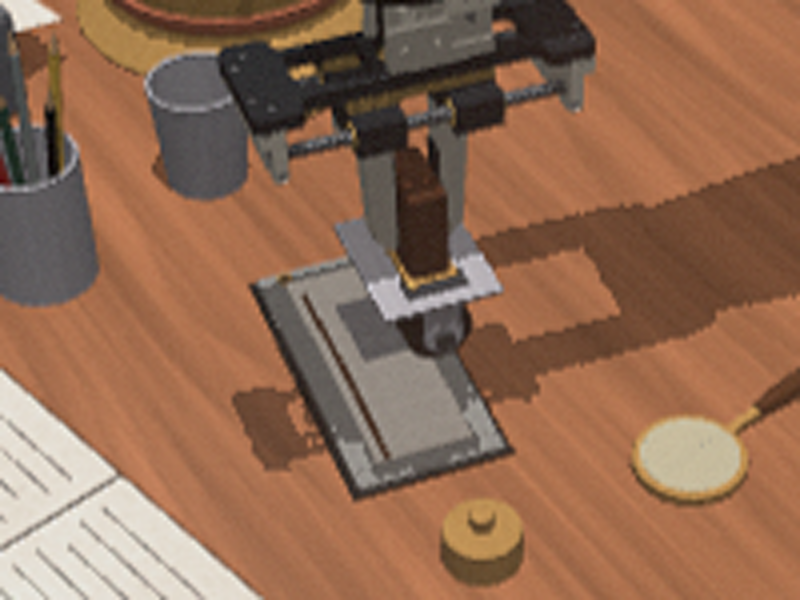

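The roller is upright in the jaws at (425,250), the sheet (centre (400,390)) shows no gap, and the bystanders are in place. Next I'll move to above the stand.

>>> apply_moves([
  [15,[38,-9,-2],0],
  [15,[50,-12,0],0],
  [15,[50,-12,0],0],
  [15,[50,-12,0],0],
  [15,[50,-12,0],0],
])

```text
t: 24.12
tool_pos: [0.5657, 0.1546, 0.3656]
orientation: [2.43, 1.991, 0.0]
force: [1.0, -0.1, -5.1]
opening: 0.0238
```

>>> apply_moves([
  [15,[35,-8,0],0],
  [15,[15,-3.3,0],0],
  [15,[0,0,0],0],
  [15,[0,0,0],0],
])

```text
t: 24.62
tool_pos: [0.5648, 0.2031, 0.3654]
orientation: [2.43, 1.991, -0.001]
force: [0.4, 0.2, -5.4]
opening: 0.0237
```

```bash
python3 - <<'E'
from h import *
tool([.5649,.2042,.2667],-.196)
E
```

```text
TCP [0.56484867 0.20309953 0.36542248] ytool ang -0.19812461247949548 tilt [-1.67045925e-04 -7.19756746e-04 -9.99999727e-01] delta [ 1.2 -0.2 98.7] yaw turn about tool z -0.002124612479495358 F [ 0.3917494   0.19659729 -5.38664604] open 0.023692644038924557 t 24.625 q6 0.45817932101805847
```

>>> apply_moves([
  [15,[1.2,0,25],0],
  [15,[0,0,25],0],
  [15,[0,0,20],0],
  [15,[0,0,15],0],
  [15,[0,0,8],0],
])

```text
t: 25.25
tool_pos: [0.5648, 0.205, 0.2716]
orientation: [-2.429, -1.991, 0.001]
force: [0.2, -1.0, -4.2]
opening: 0.0238
```

>>> apply_moves([
  [15,[0,0,2],0],
  [15,[0,0,1.5],0],
  [15,[0,0,0],0],
])

```text
t: 25.62
tool_pos: [0.5651, 0.2056, 0.2697]
orientation: [2.429, 1.992, 0.002]
force: [-0.8, -0.9, -5.7]
opening: 0.0234
```

>>> apply_moves([
  [15,[-1,0,1],0],
  [15,[0,0,1],0],
  [15,[0,0,0],0],
])

```text
t: 26.0
tool_pos: [0.5646, 0.2044, 0.267]
orientation: [-2.429, -1.992, 0.0]
force: [-0.1, -0.2, -5.5]
opening: 0.0238
```

>>> apply_moves([
  [15,[0,0,0.6],0],
  [15,[0,0,0],0],
])

```text
t: 26.25
tool_pos: [0.5647, 0.2044, 0.2667]
orientation: [2.429, 1.992, 0.0]
force: [-0.2, -0.9, -3.1]
opening: 0.0237
```

The plate is touching the cheeks at the original height, so I'll settle and release it.

>>> apply_moves([
  [15,[0,0,0.3],0],
  [26,[0,0,0],0],
  [50,[0,0,0],0],
  [93,[0,0,0],0],
  [93,[0,0,0],0],
])

```text
t: 26.88
tool_pos: [0.5648, 0.2044, 0.2663]
orientation: [2.429, 1.992, 0.0]
force: [0.1, -0.6, -0.3]
opening: 0.0513
```

>>> apply_moves([
  [93,[0,0,0],0],
  [93,[0,0,0],0],
  [93,[0,0,0],0],
  [93,[0,0,0],0],
  [93,[0,0,0],0],
])

```text
t: 27.5
tool_pos: [0.5647, 0.2044, 0.2662]
orientation: [2.429, 1.992, -0.0]
force: [-0.7, 0.5, -0.0]
opening: 0.0925
```

>>> apply_moves([
  [93,[0,0,-15],0],
  [93,[0,0,-30],0],
  [93,[0,0,-40],0],
  [93,[0,0,-40],0],
  [93,[0,0,0],0],
])

```text
t: 28.12
tool_pos: [0.5657, 0.2047, 0.3974]
orientation: [2.426, 1.99, 0.013]
force: [0.1, -0.2, 0.4]
opening: 0.0929
```

>>> apply_moves([
  [93,[0,50,0],0],
  [93,[0,-60,-20],0],
  [93,[0,-60,0],0],
  [93,[0,-60,0],0],
  [93,[0,0,0],0],
])

```text
t: 28.75
tool_pos: [0.4345, 0.2303, 0.4097]
orientation: [-2.425, -1.995, 0.004]
force: [0.4, -0.1, -0.5]
opening: 0.0931
```

```bash
python3 - <<'E'
from h import *
import cv2
a=viewer.read_camera("scene");t=viewer.read_camera("top")
k=lambda i,x,y,w,h,f:cv2.resize(i[y:y+h,x:x+w],None,fx=f,fy=f,interpolation=cv2.INTER_CUBIC)
cv2.imwrite("pics/e1.png",np.vstack([np.hstack([k(t,170,172,57,57,7)[:399,:399],k(a,345,255,80,80,5)[:399,:399]])]))
cv2.imwrite("pics/e2.png",k(a,190,140,260,180,3))
s=robot.read_state();print(s["t"],s["tool_pos"],s["force"],s["opening"])
E
```

```text
28.85 [0.43756692 0.22986125 0.41117817] [ 0.19912491 -0.2138561   0.44899476] 0.09289784823598321
```

View pics/e1.png

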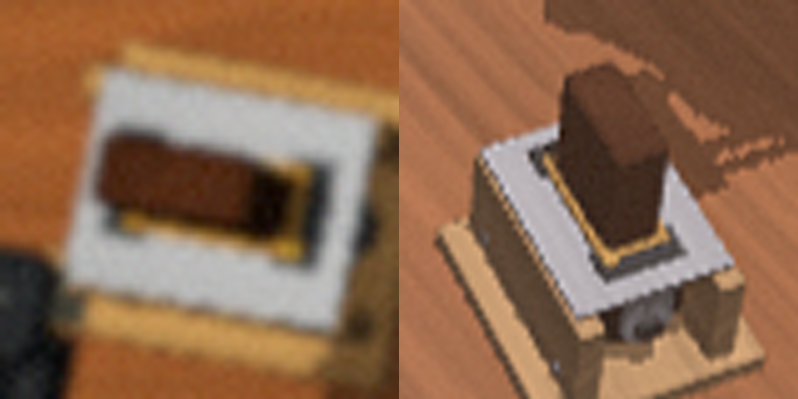

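View pics/e2.png

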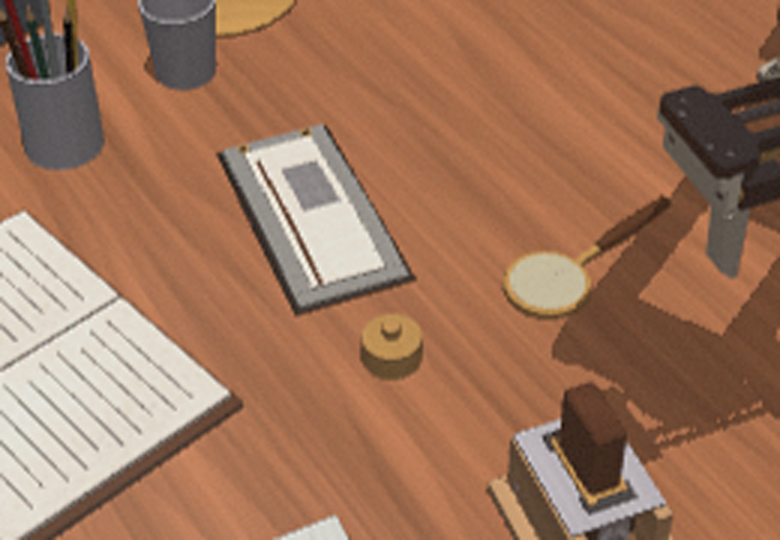

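The roller hangs exactly as in the first picture, with the plate corners again at (103,70), (380,118), (338,332), (62,280). The sheet (315,215) lies flat, the bystanders have not moved, and the gripper is clear.

```bash
python3 -c "
from plant import order;print(order.close_job())"
```

```text
the job is handed in; nothing more can be done
None
```

I rolled the sheet down in one pass from the tacked end (about x = -84 mm) to the free end (about x = +89 mm), then hung the roller back in its stand and handed the job in at about 29 s.

- **Force:** the net downward force, read at the end of each move, was about 10 N at first contact and 11–15 N on most of the pass. It reached about 17.6 N once, where the board rises, slightly above the 11–17 N band but well below 28 N. There was also a sideways force of up to about 6 N early on, which had eased by the end.
- **Roller:** in the final top and side pictures it hangs in the stand just as it did at the start. The plate touched the cheeks at the original height, and the gripper is open and clear.
- **Sheet and bystanders:** the sheet looks flat along its length and the bystanders look unmoved.
- **Not checked directly:** I had no reading of how far each sheet section or the barrel had moved. That the sheet is bedded rests on the force readings, the smooth height along the pass and the pictures.

No check failed or disagreed.

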